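# Load the round soap cake into the soap press

### The arm

A 6-joint arm with a two-finger parallel gripper is mounted at the origin on the work surface. World frame = base frame: x ahead of the robot, y to its left, z up, the work surface at z = 0. Lengths are in m, angles in rad, forces in N, time in s.
With the tool pointing down it reaches from about 0.35 to 0.725 m from the base axis. Payload 4.3 kg.
Tool frame: the origin (TCP) lies at the very end of the fingers, on their centre line; the grasp point (between the pads) lies 19 mm behind it (arm.grasp_offset is the distance from the TCP to the grasp point, in m); z points along the fingers, y is the line along which they close (so a half turn about z gives the same grasp; the last joint's range is limited). The gripper opens to 85 mm and grips with 20 to 120 N. Pads are 22 mm wide; open, the fingers measure 114 mm over their backs; the gripper's body (76 mm by 85 mm) begins 54 mm behind the grasp point. The pads swing forward as they close: fully open they stand 13 mm farther back than shut.
Start: joints at [-0.11, 0.377, 0.081, 1.274, 0, 1.46], TCP at [0.575, 0, 0.231] pointing down, gripper open.
Joint ranges: [-2.72, 2.72], [-0.84, 1.66], [-1.02, 1.22], [-1.77, 2.12], [-1.37, 1.28], [-3.14, 3.14]. Speed limits (rad/s): [2.57, 2.57, 3.14, 3.14, 3.14, 3.14].

### API

Orientations are given as a rotation vector (axis times angle).
In Python, from station import observe, read_camera, camera_params, ticket, arm gives the robot as it stands.
- The arm moves only by the tool jog_arm, never from a script. Its arguments are lists of equal length, an entry for each row: "slide": the shift along the tool's x, y, z in units of 800 mm (1.0 is 800 mm), a list of three; "dr": the turn, a rotation vector about the tool's x, y, z in units of 1.5 rad (1.0 is 1.5 rad), a list of three. In form: {"slide": [[dx, dy, dz], ...], "dr": [[ax, ay, az], ...]}. A call has 1 to 8 rows; each row is the pose to reach, as a shift and turn from the pose commanded when the call began, along the tool's axes at that moment; what a row does not reach only later rows make up. A row lasts 1/10 s, in which the tool goes at most 50 mm and 8.59 degrees, less where a joint would pass 70% of its speed; a pose out of reach is approached as far as the arm can. A call with a number of a shift or a turn outside -1 to 1 is refused whole. A call with a gripper value outside its range is refused whole. "hand" is the closure, from -1 (fully open) to 1 (shut), set as the call begins (left out, the last holds). The fingers move at their own pace and stop on an object; the grip force is fixed at half the most. Time passes only in rows, so rows that repeat a pose let the fingers close. It gives the time, the measured TCP pose, the force, the opening and the grip force at its end, in the units of the state.
- observe(): the state, without advancing time (a new reading comes with each control period).
- read_camera(name): name is "scene" or "side" or "wrist"; returns (picture, depth): 480x640x3 uint8, red, green, blue; 480x640 float32, m along the optical axis (not along the pixel's ray), 0 where there is no reading.
- camera_params(name): a dict with "fx", "fy", "cx", "cy" (pixels), "R" (3x3) and "t" (3): a world point X has camera coordinates R X + t. Camera axes: x right, y down, z forward; pixel columns grow to the right and rows downward; lengths in m; the calibration is good to about 2 mm. The wrist camera is an equidistant fisheye: a pixel r from the principal point sees the ray r / f radians off the axis. A picture is of the moment at which its call begins: read the wrist's pose just before it. camera_params takes no time and is no camera call; for the wrist camera it gives the pose at the moment of the call.
- ticket.hand_in(): hands the job in; it is judged then, once.
The state is a dict: "time": time; "qpos": joint angles; "qvel": joint speeds; "tau": joint torques, N m; "tcp_pos": TCP position; "tcp_rot": TCP orientation; "wrist_force": force on the tool from outside, world axes, zero at the start; "torque": the same for the moment, N m; "width": finger opening in m; "finger_force": force on a finger pad.
Only numpy, scipy, OpenCV 4.12 (cv2) and the standard library are available. Lean on these libraries where they do the work, as an engineer would, in place of code of your own. Each camera call takes 0.05 s, during which the arm holds its last target. There are 200 camera calls.

### The job

Slide the round soap cake across the press's deck until it drops flat into the round well, then swing the wooden lid all the way down over it. Leave the square cake and the other things on the bench where they are.

Things in the scene. Friction and masses are not known exactly. Their poses are not given: they have to be found in the camera images.
- press: Wooden soap press, fixed: a flat raised deck, top 50 mm above the bench, with one round well near its -y end, floored with dark rubber. Origin: on the bench straight under the well's centre; the deck spans x -140 to +140 mm, y -80 to +220 mm in the press's own turned axes. Two soap cakes start on the deck's +y part, one towards -x and one towards +x.
- well (a point): Centre of the flat floor of the round well: 106 mm across, 12 mm deep with plain upright walls; floor 38 mm above the bench. Axes as the press.
- round_cake: Round cake of hard cream soap, 100 mm across, 22 mm thick, about 0.17 kg, loose. Origin: centre of its underside. Lying in the well it stands 10 mm proud of the deck. Too wide to grip across.
- square_cake: Square cake of the same soap, 92 x 92 mm, 22 mm thick, loose, lying on the deck beside the round one (either may be at -x). Origin: centre of its underside. Does not fit the well; stays where it is.
- lid (a joint): Opening angle of the press's wooden lid, rad: 0 shut (level over the well), 2.0 most open; starts at 1.6 to 1.95. Stiff hinge: stays where left, 2 to 3 N at its edge swings it. Plate 130 mm wide, 12 thick, 10 to 145 mm from the hinge line; a tongue 44 wide reaches on to 180 mm. Shut, its underside is 11.5 mm above the deck, just clear of a fully seated cake.
- lid_hinge (a point): Middle of the lid's hinge line, 80 mm to the press's -y side of the well's centre, 67.5 mm above the bench, at mid-thickness of the lid; the hinge runs along the press's x. Axes of the lid: +y from hinge to tongue, z out of its outer face (upper when shut).
- lid_edge (a point): Middle of the end of the lid's tongue, 180 mm from the hinge, at mid-thickness. Axes of the lid.
- jar: Glass jar with a steel cap, 84 mm across, 130 mm high, standing on the bench. Origin: centre of its underside.
- dipper: Pink plastic dipper, cup 124 mm across at the rim and 75 mm high, with a handle to its +x reaching 193 mm from the origin. Origin: centre of the cup's underside.
- scrub_brush: Green scrub brush lying bristles down, 150 mm (x) by 55 mm, 44 mm high. Origin: centre of its underside.
- tin: Shut metal tin, 114 mm (x) by 154 mm (y), 69 mm high. Origin: centre of its underside.

How it is judged:
On the way, in this order (a step that is already met when the one before it is completed fails the run):
1. the round cake lies flat in the well, the lid still open (horizontal distance between round_cake and well below 0.005 m and z of round_cake in the frame of well between -0.004 and 0.003 m and angle between round_cake's own z axis and vertical below 0.05 rad and value of joint lid above 0.6 rad), for 0.2 s.
2. the lid is shut over it (horizontal distance between round_cake and well below 0.005 m and z of round_cake in the frame of well between -0.004 and 0.003 m and angle between round_cake's own z axis and vertical below 0.05 rad and value of joint lid below 0.05 rad), for 0.2 s.
At the end, for the whole second after the job is handed in: The round cake lies flat at rest in the well (centre within 5 mm, underside within 3 mm of the well's floor, tilt under 0.05 rad), the lid is shut to within 0.05 rad, the square cake is within 25 mm and the jar, dipper, brush and tin within 30 mm of where they started (all of step 2 and linear speed of round_cake below 0.02 m/s and velocity of joint lid below 0.05 rad/s and distance of square_cake from where it was at the start of the episode below 0.025 m and distance of each of jar, dipper, scrub_brush, tin from where it was at the start of the episode below 0.03 m); the robot touches nothing.
It fails at once if the square cake is shoved more than 25 mm (distance of square_cake from where it was at the start of the episode above 0.025 m).
It fails at once if the jar is shoved more than 30 mm (distance of jar from where it was at the start of the episode above 0.03 m).
It fails at once if the dipper is shoved more than 30 mm (distance of dipper from where it was at the start of the episode above 0.03 m).
It fails at once if the scrub brush is shoved more than 30 mm (distance of scrub_brush from where it was at the start of the episode above 0.03 m).
It fails at once if the tin is shoved more than 30 mm (distance of tin from where it was at the start of the episode above 0.03 m).
It also fails if it takes over 61 s, if anything falls off the work surface, if the arm or the gripper's body presses on something with over 40 N, if the wrist force passes 120 N, or if a joint passes its speed limit or range.

## Working session

There is one attempt and no reset: what is moved stays moved. The work goes in short steps, Python scripts to look and compute and a tool call to move; the robot and the scene stay as the last step left them, time stands still between calls to the robot, and variables do not carry over. Pictures are saved under pics/ and viewed, at most 10 in all, crops included, and the job is handed in when it is done.

Besides the shell and the picture viewer there is one more tool, called as name(argument=value, ...) on one line, values as JSON. jog_arm: Moves the arm, as the interface text tells. Shifts and turns lie within -1 to 1; 1 stands for 800 mm of shift or 1.5 rad of turn. Its arguments: {"type":"object","properties":{"slide":{"type":"array"},"dr":{"type":"array"},"hand":{"type":"number"}},"required":["slide","dr"]}

```bash
ls; mkdir -p pics; python3 - <<'E'
from station import *
import cv2,numpy as np
o=observe();print(o)
ims=[]
for n in("scene","side"):
    p,d=read_camera(n);np.savez(n,p=p,d=d,**camera_params(n));cv2.imwrite(f"pics/{n}.png",p[:,:,::-1])
    c=camera_params(n);print(n,-c['R'].T@c['t'],c['R'][2],c['fx'])
E
```

```text
pics
{'time': 0.0, 'qpos': array([-1.10303020e-01,  3.78116842e-01,  7.96480665e-02,  1.27438481e+00,
       -5.39818491e-06,  1.46048547e+00]), 'qvel': array([-0.00154581, -0.00061091, -0.00105631, -0.00010178,  0.00064887,
       -0.00010343]), 'tau': array([ 5.03441061e-04, -4.63600910e+01,  2.69876987e+01,  2.07655923e-02,
       -6.74222474e-05, -6.15417605e-06]), 'tcp_pos': array([5.74359236e-01, 7.36015757e-05, 2.30338745e-01]), 'tcp_rot': array([-2.22029908e+00, -2.22031648e+00,  2.02519276e-03]), 'wrist_force': array([0.53637019, 0.67028562, 0.66537204]), 'torque': array([-0.03132632, -0.01526118,  0.00283026]), 'finger_force': 0.0, 'width': 0.0853760329224527}
scene [1.13873343 0.3554377  1.01566371] [-0.50241852 -0.27733489 -0.81893894] 541.9971713827798
side [ 0.44172718 -0.69886748  0.79646015] [ 0.10492896  0.70708728 -0.69929785] 484.1002140332253
```

View pics/scene.png

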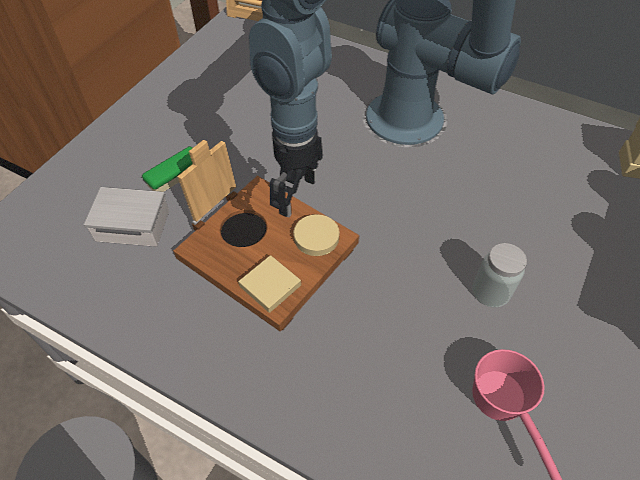

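View pics/side.png

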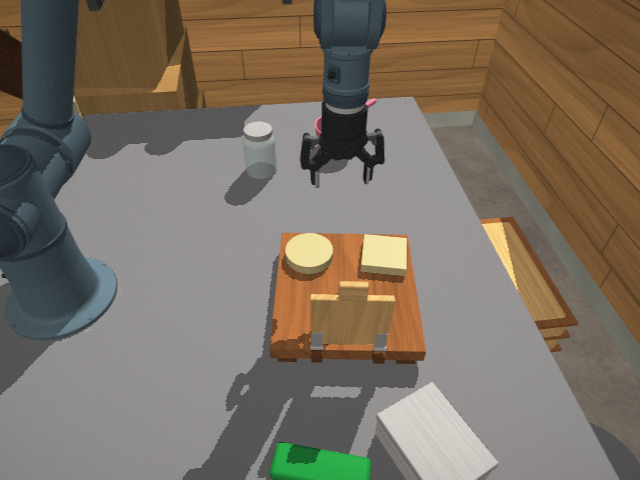

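```bash
cat > m.py <<'E'
import numpy as np,cv2
def pts(p,d,c):
    v,u=np.mgrid[:480,:640]
    X=np.stack([(u-c['cx'])/c['fx']*d,(v-c['cy'])/c['fy']*d,d],-1)
    return (X-c['t'])@c['R']
def measure(p,d,c,verb=1):
    W=pts(p,d,c);z=W[...,2]
    roi=(d>0)&(abs(W[...,0]-.55)<.3)&(W[...,1]>-.5)&(W[...,1]<.15)
    p=p.astype(int)
    out={}
    for nm,m in(("deck",abs(z-.05)<.005),("floor",abs(z-.038)<.004),("tops",abs(z-.072)<.005)):
        m=(roi&m)
        if nm=="floor": m&=p.max(-1)<70
        n,l,s,ce=cv2.connectedComponentsWithStats(m.astype(np.uint8),connectivity=4)
        for i in range(1,n):
            if s[i,4]>250:
                q=W[l==i];print(nm,s[i,4],ce[i].round(),"mean",q.mean(0).round(4),"rect",[np.round(a,4) for a in cv2.minAreaRect(q[:,:2].astype(np.float32))],"circ",[np.round(a,4) for a in cv2.minEnclosingCircle(q[:,:2].astype(np.float32))])
    return W
E
python3 - <<'E'
from m import *
for n in("scene","side"):
    f=np.load(n+".npz");print(n);W=measure(f['p'],f['d'],f)
    # lid: yellowish points above .1
    p=f['p'].astype(int)
    m=(W[...,2]>.1)&(W[...,2]<.27)&(p[...,0]-p[...,2]>50)&(p[...,0]>p[...,1])&(abs(W[...,0]-.55)<.25)&(W[...,1]<0)&(W[...,1]>-.4)&(f['d']>0)
    q=W[m];print("lid",len(q),q.min(0),q.max(0));c=q.mean(0);print(c,np.linalg.svd(q-c,full_matrices=False)[2].round(4))
    for lo in(.1,.14,.18,.22):
        s=q[(q[:,2]>lo)&(q[:,2]<lo+.01)];print(lo,len(s),s.mean(0) if len(s) else 0)
E
```

```text
scene
deck 8989 [261. 248.] mean [ 0.5931 -0.0885  0.0501] rect [array([ 0.5754, -0.0895]), array([0.317 , 0.2842]), np.float64(81.7906)] circ [array([ 0.5778, -0.0824]), np.float64(0.2046)]
floor 1141 [243. 229.] mean [ 0.5646 -0.1553  0.0385] rect [array([ 0.5638, -0.1551]), array([0.0968, 0.1003]), np.float64(11.5777)] circ [array([ 0.5631, -0.1554]), np.float64(0.0522)]
tops 2225 [125. 208.] mean [ 0.6614 -0.4078  0.0693] rect [array([ 0.6608, -0.4093]), array([0.1178, 0.1544]), np.float64(22.6536)] circ [array([ 0.662, -0.409]), np.float64(0.0925)]
tops 1345 [316. 233.] mean [0.515 0.007 0.072] rect [array([0.5137, 0.0062]), array([0.0999, 0.0987]), np.float64(45.0432)] circ [array([0.5125, 0.0065]), np.float64(0.0523)]
tops 1737 [270. 281.] mean [ 0.6709 -0.0166  0.0721] rect [array([ 0.6691, -0.0177]), array([0.0945, 0.0939]), np.float64(74.7991)] circ [array([ 0.6675, -0.0177]), np.float64(0.0647)]
lid 2543 [ 0.4898444  -0.25499137  0.10005203] [ 0.62096882 -0.21725348  0.25135129]
[ 0.5597802  -0.23420193  0.17148471] [[-0.0766 -0.0727  0.9944]
 [-0.9855  0.1571 -0.0644]
 [ 
[... 835 characters left out ...]
ray([ 0.6699, -0.0211]), array([0.0958, 0.0907]), np.float64(75.7688)] circ [array([ 0.6701, -0.0206]), np.float64(0.0645)]
tops 6631 [437. 437.] mean [ 0.6621 -0.4117  0.0695] rect [array([ 0.6611, -0.4134]), array([0.1146, 0.154 ]), np.float64(22.9329)] circ [array([ 0.6616, -0.4127]), np.float64(0.0935)]
lid 3807 [ 0.49162769 -0.25982588  0.10008269] [ 0.62017363 -0.22842478  0.24910799]
[ 0.55515668 -0.24565237  0.17657568] [[-0.0173 -0.0425  0.9989]
 [-0.9891  0.1468 -0.0109]
 [ 0.1462  0.9882  0.0446]]
0.1 175 [ 0.55532517 -0.2416234   0.10513043]
0.14 262 [ 0.5566455  -0.24447211  0.14496135]
0.18 301 [ 0.55600105 -0.24710514  0.18488965]
0.22 110 [ 0.55383313 -0.24944755  0.22493789]
```

jog_arm(slide=[[0.046,-0.053,0.05],[0.093,-0.106,0.1],[0.093,-0.106,0.12],[0.093,-0.106,0.12],[0.093,-0.106,0.12],[0.093,-0.106,0.12]], dr=[[0,0,-0.1],[0,0,-0.19],[0,0,-0.219],[0,0,-0.219],[0,0,-0.219],[0,0,-0.219]], hand=-0.2)

```text
time: 0.7
tcp_pos: [0.4921, 0.0742, 0.1363]
tcp_rot: [1.827, 2.552, 0.003]
wrist_force: [0.2, -0.4, 1.0]
width: 0.0515
finger_force: 0.0
```

```bash
python3 - <<'E'
from station import *
import cv2,numpy as np
o=observe();print(o['tcp_pos'],o['tcp_rot'],o['width'])
c=camera_params("wrist");p,d=read_camera("wrist");np.savez("wrist",p=p,d=d,**c)
print({k:np.round(v,3) for k,v in c.items()})
cv2.imwrite("pics/w1.png",p[:,:,::-1])
E
```

```text
[0.49205597 0.07422514 0.13632272] [1.82738355 2.55238272 0.00258963] 0.05148702442934535
{'fx': np.float64(371.648), 'fy': np.float64(371.648), 'cx': np.float64(320.361), 'cy': np.float64(238.133), 'R': array([[ 0.947,  0.322,  0.004],
       [ 0.306, -0.903,  0.301],
       [ 0.1  , -0.284, -0.954]]), 't': array([-0.491, -0.095,  0.26 ])}
```

View pics/w1.png

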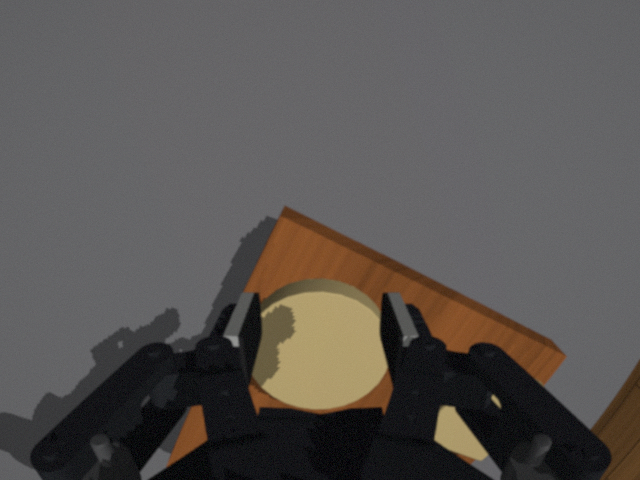

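```bash
cat >> m.py <<'E'
def wpts(d,c):
    v,u=np.mgrid[:480,:640]
    x=(u-c['cx'])/c['fx'];y=(v-c['cy'])/c['fy'];r=np.hypot(x,y)+1e-9
    s=np.tan(r)/r
    return (np.stack([x*s*d,y*s*d,d],-1)-c['t'])@c['R']
E
python3 - <<'E'
from m import *
f=np.load("wrist.npz");W=wpts(f['d'],f);z=W[...,2]
m=(abs(z-.072)<.004)&(f['d']>0)&(f['p'].min(-1)>50)
m[:,:262]=0;m[:,380:]=0   # avoid fingers
q=W[m];b=q[:,:2]
# fit circle to outline points (hull)
from scipy.optimize import least_squares
n,l,s,ce=cv2.connectedComponentsWithStats(m.astype(np.uint8))
i=1+s[1:,4].argmax();k=(l==i).astype(np.uint8);print(s[i])
ct=cv2.findContours(k,cv2.RETR_EXTERNAL,cv2.CHAIN_APPROX_NONE)[0][0][:,0]
ct=ct[(ct[:,0]>264)&(ct[:,0]<377)]
P=W[ct[:,1],ct[:,0],:2]
r=least_squares(lambda a:np.hypot(*(P-a[:2]).T)-.05,[.514,.003],loss='soft_l1',f_scale=.001);print(r.x,np.abs(r.fun).mean())
g=(z>.11)&(z<.2)&(f['d']>0)
for u0,u1 in((220,262),(380,420)):
    s=W[285:345,u0:u1][g[285:345,u0:u1]];print(s[:,2].min(),s.mean(0))
for n in("scene","side"):
    f=np.load(n+".npz");W=pts(f['p'],f['d'],f);z=W[...,2];p=f['p'].astype(int)
    # rim: dark pixel contour intersected with z=.05
    x,y,w,h=(200,195,90,70) if n=="scene" else (300,290,90,60)
    if n=="side":
        continue
    m=np.zeros((480,640),np.uint8);m[y:y+h,x:x+w]=(p.max(-1)<70)[y:y+h,x:x+w]
    nn,l,s,ce=cv2.connectedComponentsWithStats(m);i=1+s[1:,4].argmax();print(s[i])
    ct=cv2.findContours((l==i).astype(np.uint8),cv2.RETR_EXTERNAL,cv2.CHAIN_APPROX_NONE)[0][0][:,0]
    ray=np.stack([(ct[:,0]-f['cx'])/f['fx'],(ct[:,1]-f['cy'])/f['fy'],np.ones(len(ct))],-1)@f['R'];C=-f['R'].T@f['t']
    # near side (towards camera) = rim at .05 ; far side = floor edge at .038
    A=C[:2]+ray[:,:2]*((.05-C[2])/ray[:,2])[:,None];B=C[:2]+ray[:,:2]*((.038-C[2])/ray[:,2])[:,None]
    fun=lambda a:np.maximum(np.hypot(*(A-a[:2]).T),np.hypot(*(B-a[:2]).T))-.053
    r=least_squares(fun,[.568,-.154],loss='soft_l1',f_scale=.001);print("well",r.x,np.abs(r.fun).mean())
E
```

```text
[  262   289   118   120 12271]
[0.51453294 0.00471318] 0.000785199299507568
0.13872351250446496 [0.46318476 0.07166523 0.16026174]
0.13917051267245864 [0.51778153 0.09031415 0.16036402]
[ 221  210   46   37 1200]
well [ 0.56671376 -0.15304821] 0.001749989672774974
```

jog_arm(slide=[[0,0,0.05],[0,0,0.09],[0,0,0.102],[0,-0.001,0.105],[0,-0.001,0.105]], dr=[[0,0,0],[0,0,0],[0,0,0],[0,0,0],[0,0,0]])

```text
time: 1.25
tcp_pos: [0.4911, 0.0739, 0.0526]
tcp_rot: [1.828, 2.553, 0.002]
wrist_force: [0.8, -0.8, 0.9]
width: 0.0513
finger_force: 0.0
```

jog_arm(slide=[[-0.012,0,0.0012],[-0.024,0,0.0012],[-0.036,0,0.0012],[-0.048,0,0.0012],[-0.06,0,0.0012],[-0.072,0,0.0012],[-0.084,-0.0005,0.0012],[-0.096,-0.001,0.0012]], dr=[[0,0,0],[0,0,0],[0,0,0],[0,0,0],[0,0,0],[0,0,0],[0,0,0],[0,0,0]])

```text
time: 2.05
tcp_pos: [0.5137, 0.0005, 0.0504]
tcp_rot: [-1.828, -2.555, -0.0]
wrist_force: [-1.4, 2.1, 2.9]
width: 0.0509
finger_force: 1.6
```

```bash
cat > chk.py <<'E'
from station import *
from m import *
from scipy.optimize import least_squares
import sys
o=observe();t=o['tcp_pos'];print(o['time'],t,o['tcp_rot'],o['wrist_force'])
c=camera_params("side");p,d=read_camera("side");cv2.imwrite(f"pics/{sys.argv[1]}.png",p[:,:,::-1])
W=pts(p,d,c);q=p.astype(int)
m=(W[...,2]>.053)&(W[...,2]<.078)&(d>0)&(q[...,0]>150)&(q[...,1]>130)&(W[...,1]<.08)&(W[...,1]>-.22)&(abs(W[...,0]-.55)<.2)
n,l,s,ce=cv2.connectedComponentsWithStats(m.astype(np.uint8),connectivity=4)
for i in range(1,n):
    if s[i,4]>250:
        Q=W[l==i];b,*_=np.linalg.lstsq(np.c_[Q[:,:2],np.ones(len(Q))],Q[:,2],rcond=None)
        print(s[i],Q.mean(0).round(4),"encl",cv2.minEnclosingCircle(Q[:,:2].astype(np.float32)),"z med",np.median(Q[:,2]),b)
E
python3 chk.py s2
```

```text
2.05 [5.13711949e-01 4.61741351e-04 5.03668150e-02] [-1.82825867e+00 -2.55472698e+00 -2.52339743e-04] [-1.44180684  2.09251132  2.9348504 ]
[ 362  234   45   36 1386] [ 0.6702 -0.0227  0.0724] encl ((0.6740216016769409, -0.010945570655167103), 0.07045908272266388) z med 0.07241324253183956 [ 0.00102172 -0.00321742  0.07162501]
[ 297  251   49   37 1366] [ 0.5322 -0.0544  0.0722] encl ((0.5302342772483826, -0.05175128951668739), 0.05174088850617409) z med 0.07220673055548153 [-0.00096094 -0.00177581  0.07261705]
```

View pics/s2.png

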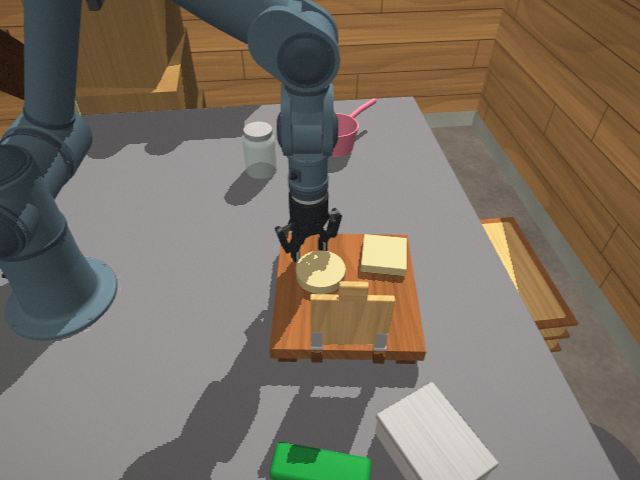

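jog_arm(slide=[[-0.014,0,0],[-0.028,0,0],[-0.042,0,0],[-0.056,0.001,0],[-0.07,0.001,0],[-0.084,0.001,0],[-0.098,0.001,0],[-0.112,0.001,0]], dr=[[0,0,0],[0,0,0],[0,0,0],[0,0,0],[0,0,0],[0,0,0],[0,0,0],[0,0,0]])

```text
time: 2.9
tcp_pos: [0.5434, -0.0843, 0.0503]
tcp_rot: [-1.828, -2.555, -0.0]
wrist_force: [-0.8, 1.5, 0.7]
width: 0.0514
finger_force: 1.1
```

jog_arm(slide=[[-0.004,0,0],[-0.008,0,0],[-0.012,0,0],[-0.016,0,0],[-0.019,0,0],[-0.021,0,0],[-0.022,0,0],[-0.023,0,0]], dr=[[0,0,0],[0,0,0],[0,0,0],[0,0,0],[0,0,0],[0,0,0],[0,0,0],[0,0,0]])

```text
time: 3.7
tcp_pos: [0.5491, -0.1008, 0.0503]
tcp_rot: [1.828, 2.555, -0.0]
wrist_force: [-0.3, 0.3, -1.2]
width: 0.0514
finger_force: 0.3
```

```bash
sed -i 's/"side"/sys.argv[2]/g' chk.py; sed -i 's/>.053)&/>.045)\&/' chk.py; python3 chk.py s3 scene
```

```text
3.7 [ 0.54905093 -0.10080807  0.05029666] [ 1.82818872e+00  2.55486158e+00 -2.48694942e-04] [-0.32693487  0.29841862 -1.22090551]
[222 209  38  38 698] [ 0.5847 -0.1571  0.0607] encl ((0.5678560733795166, -0.15599969029426575), 0.05589110031723976) z med 0.061297839138501876 [ 0.00379568 -0.00656785  0.05743409]
[ 238  255   63   57 1833] [ 0.6713 -0.0144  0.0713] encl ((0.6678711175918579, -0.02394644170999527), 0.06824269890785217) z med 0.072020160921684 [-0.00635831 -0.02898537  0.07518837]
```

View pics/s3.png

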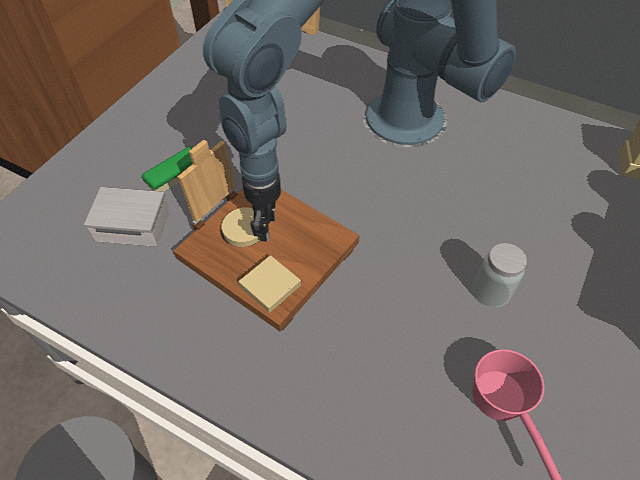

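jog_arm(slide=[[0.01,0,0],[0.02,0,-0.005],[0.03,0,-0.06],[0.03,0,-0.12],[0.03,0,-0.18],[0.03,0,-0.24],[0.03,0,-0.3],[0.03,0,-0.31]], dr=[[0,0,0],[0,0,0],[0,0,0],[0,0,0.03],[0,0,0.08],[0,0,0.122],[0,0,0.122],[0,0,0.122]], hand=1)

```text
time: 4.55
tcp_pos: [0.5436, -0.078, 0.3054]
tcp_rot: [2.047, 2.37, 0.008]
wrist_force: [-0.1, 0.2, -0.1]
width: -0.0004
finger_force: 0.0
```

```bash
python3 chk.py s4 scene; python3 chk.py s5 side; python3 - <<'E'
import cv2,numpy as np
a=cv2.imread("pics/s4.png")[180:280,180:320];b=cv2.imread("pics/s5.png")[260:360,270:410]
cv2.imwrite("pics/c6.png",cv2.resize(np.hstack([a,b]),None,fx=2.8,fy=2.8,interpolation=cv2.INTER_CUBIC))
E
```

```text
4.55 [ 0.54358905 -0.07797572  0.30538295] [2.04664132 2.37011998 0.00765171] [-0.07214729  0.23184073 -0.13469277]
[ 222  208   44   39 1291] [ 0.5682 -0.1488  0.0597] encl ((0.5688096284866333, -0.15468229353427887), 0.05484316498041153) z med 0.05997740163825426 [-0.01458033 -0.01110531  0.06632799]
[ 238  255   63   57 1833] [ 0.6712 -0.0145  0.0713] encl ((0.6671837568283081, -0.024090293794870377), 0.0698724314570427) z med 0.07199654453656125 [-0.00638754 -0.02796743  0.07519938]
4.6 [ 0.54336779 -0.07797761  0.30378095] [2.04770967 2.37138288 0.00643846] [ 0.95085726 -0.4107604   0.42992965]
[ 361  234   46   36 1415] [ 0.6697 -0.0216  0.072 ] encl ((0.6730057001113892, -0.009200488217175007), 0.0718468576669693) z med 0.07241647878395323 [ 0.0143748  -0.03110442  0.06167054]
```

View pics/c6.png

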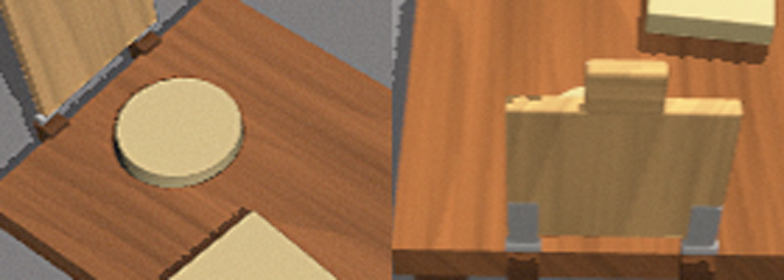

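jog_arm(slide=[[-0.05,-0.006,0],[-0.11,-0.013,0],[-0.17,-0.02,0],[-0.23,-0.029,0],[-0.253,-0.032,0],[-0.253,-0.032,0.03],[-0.253,-0.032,0.08],[-0.253,-0.032,0.099]], dr=[[0,0,0.06],[0,0,0.12],[0,0,0.18],[0,0,0.194],[0,0,0.194],[0,0,0.194],[0,0,0.194],[0,0,0.194]])

```text
time: 5.45
tcp_pos: [0.5423, -0.2801, 0.2125]
tcp_rot: [-2.37, -2.047, 0.004]
wrist_force: [0.0, 1.4, 0.8]
width: 0.0
finger_force: 0.0
```

jog_arm(slide=[[0,0,0],[0,0,0]], dr=[[0,0,0],[0,0,0]])

```text
time: 5.65
tcp_pos: [0.5445, -0.2812, 0.218]
tcp_rot: [-2.375, -2.053, 0.001]
wrist_force: [0.4, -0.2, 0.5]
width: -0.0001
finger_force: 0.0
```

```bash
cat > lid.py <<'E'
from station import *
from m import *
import sys
o=observe();t=o['tcp_pos'];r=cv2.Rodrigues(o['tcp_rot'])[0]
yp=np.array([.150,.9887]);H=np.array([.555,-.2326])
print(o['time'],t,"F",o['wrist_force'].round(1),"toolx",r[:,0].round(3),"tcp rel hinge y",(t[:2]-H)@yp,"x",(t[:2]-H)@[yp[1],-yp[0]])
c=camera_params("side");p,d=read_camera("side");cv2.imwrite(f"pics/{sys.argv[1]}.png",p[:,:,::-1])
E
python3 lid.py l1
```

```text
5.65 [ 0.54453433 -0.28119663  0.21797653] F [ 0.4 -0.2  0.5] toolx [0.145 0.989 0.001] tcp rel hinge y -0.04961733816515072 x -0.003057909137974961
```

View pics/l1.png

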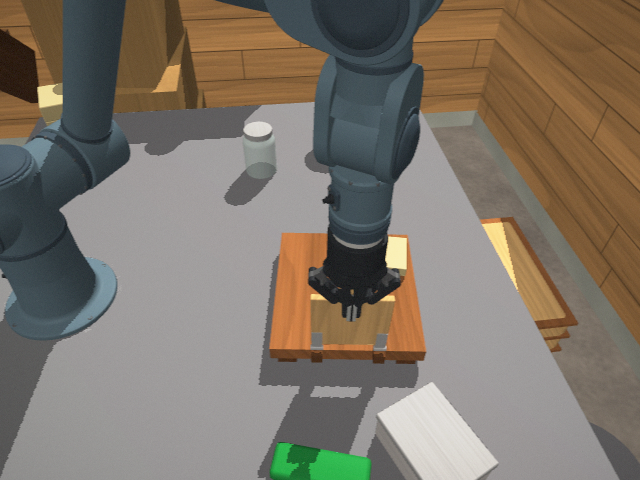

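jog_arm(slide=[[0.018,0,-0.002],[0.036,0,-0.004],[0.054,0,-0.0055],[0.073,0,-0.003],[0.093,0,-0.0005],[0.111,0,0.006],[0.13,0,0.012],[0.13,0,0.012]], dr=[[0,0,0],[0,0,0],[0,0,0],[0,0,0],[0,0,0],[0,0,0],[0,0,0],[0,0,0]])

```text
time: 6.5
tcp_pos: [0.56, -0.1763, 0.2084]
tcp_rot: [-2.372, -2.056, 0.0]
wrist_force: [0.5, -0.1, -0.2]
width: -0.0002
finger_force: 0.0
```

```bash
python3 lid.py l2
```

```text
6.5 [ 0.55998138 -0.17633458  0.20835646] F [ 0.5 -0.1 -0.2] toolx [0.142 0.99  0.002] tcp rel hinge y 0.05637683119311753 x -0.0035147226806101863
```

View pics/l2.png

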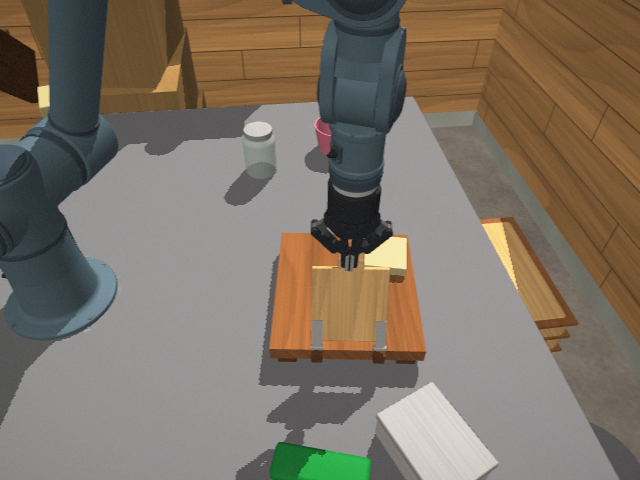

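jog_arm(slide=[[0.017,0,0.009],[0.033,0,0.02],[0.048,0,0.032],[0.062,0,0.0455],[0.074,0,0.061],[0.085,0,0.0767],[0.093,0,0.094],[0.101,0,0.111]], dr=[[0,0,0],[0,0,0],[0,0,0],[0,0,0],[0,0,0],[0,0,0],[0,0,0],[0,0,0]])

```text
time: 7.35
tcp_pos: [0.5719, -0.098, 0.1194]
tcp_rot: [-2.376, -2.054, 0.0]
wrist_force: [-0.2, -1.5, 0.6]
width: -0.0002
finger_force: 0.4
```

jog_arm(slide=[[0.003,0,0.012],[0.006,0,0.025],[0.008,0,0.038],[0.01,0,0.048],[0.011,0,0.055],[0.011,0,0.056],[0.011,0,0.057]], dr=[[0,0,0],[0,0,0],[0,0,0],[0,0,0],[0,0,0],[0,0,0],[0,0,0]])

```text
time: 8.05
tcp_pos: [0.5735, -0.0906, 0.0752]
tcp_rot: [2.377, 2.054, 0.0]
wrist_force: [0.5, 0.5, -0.1]
width: -0.0002
finger_force: 0.0
```

```bash
python3 lid.py l3
```

```text
8.05 [ 0.57348832 -0.09062056  0.07518515] F [ 0.5  0.5 -0.1] toolx [0.145 0.989 0.   ] tcp rel hinge y 0.14314831909210182 x -0.003017517276833171
```

View pics/l3.png

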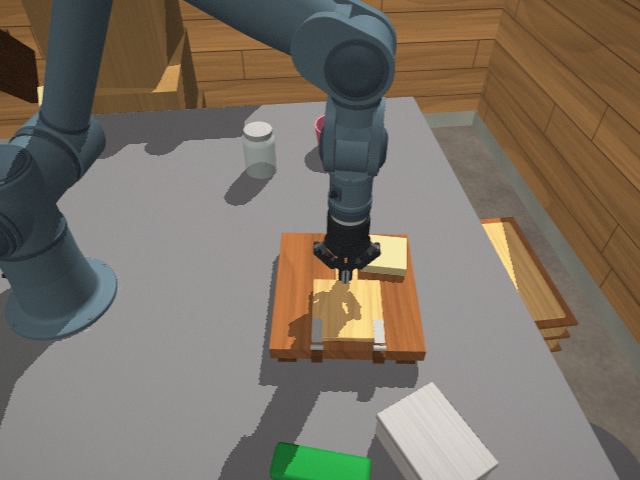

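jog_arm(slide=[[0,0,0.001],[0,0,0.002],[0,0,0.003],[0,0,0.003]], dr=[[0,0,0],[0,0,0],[0,0,0],[0,0,0]])

```text
time: 8.5
tcp_pos: [0.5738, -0.0906, 0.0735]
tcp_rot: [2.376, 2.053, 0.001]
wrist_force: [-1.6, -0.4, 4.6]
width: 0.0002
finger_force: 2.2
```

Firm contact at the shut height. I'll lift off and verify.

jog_arm(slide=[[0,0,-0.02],[0,0,-0.06],[0,0,-0.12],[0,0,-0.18],[0,0,-0.2],[0,0,-0.2],[0,0,-0.2]], dr=[[0,0,0],[0,0,0],[0,0,0],[0,0,0],[0,0,0],[0,0,0],[0,0,0]])

```text
time: 9.2
tcp_pos: [0.5733, -0.0904, 0.2321]
tcp_rot: [-2.377, -2.054, 0.0]
wrist_force: [-0.4, -0.0, -0.9]
width: -0.0001
finger_force: 0.0
```

```bash
python3 - <<'E'
from station import *
from m import *
yp=np.array([.150,.9887]);H=np.array([.555,-.2326]);xp=np.array([yp[1],-yp[0]])
p,d=read_camera("scene");W=pts(p,d,camera_params("scene"))
r=W[...,:2]-H;Y=r@yp;X=r@xp
m=(d>0)&(abs(X)<.055)&(Y>.02)&(Y<.135)&(W[...,2]>.055)&(W[...,2]<.12)
print(m.sum(),"z",np.median(W[m][:,2]),"fit",np.polyfit(Y[m],W[...,2][m],1));print(observe()['wrist_force'])
measure(p,d,camera_params("scene"))
E
```

```text
2009 z 0.07364370242900452 fit [-0.00128705  0.07379134]
[-0.27292018  0.11469406 -0.75348794]
deck 9007 [275. 249.] mean [ 0.5819 -0.06    0.0501] rect [array([ 0.5758, -0.0895]), array([0.3165, 0.2834]), np.float64(81.6336)] circ [array([ 0.5776, -0.0822]), np.float64(0.2043)]
tops 3183 [243. 223.] mean [ 0.5711 -0.1473  0.0734] rect [array([ 0.568 , -0.1469]), array([0.1923, 0.1327]), np.float64(81.4317)] circ [array([ 0.5648, -0.1555]), np.float64(0.1068)]
tops 2238 [125. 208.] mean [ 0.6614 -0.4079  0.0694] rect [array([ 0.6605, -0.4092]), array([0.1166, 0.1543]), np.float64(23.2259)] circ [array([ 0.6603, -0.4087]), np.float64(0.0942)]
tops 1737 [270. 281.] mean [ 0.6708 -0.0167  0.0721] rect [array([ 0.669 , -0.0181]), array([0.0941, 0.0937]), np.float64(74.8563)] circ [array([ 0.6691, -0.0199]), np.float64(0.0645)]
```

The lid is level at 73.6 mm (shut), and the square cake and tin haven't moved.

```bash
python3 -c "
from station import ticket;print(ticket.hand_in())"
```

```text
the job is handed in; nothing more can be done
None
```

The round cake lies flat in the well with the lid shut over it; the square cake and tin measured unmoved, the jar, dipper and brush were never approached, and the job is handed in (no verdict was returned).

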